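Set the charge wheel and start the pack test

TASK

One channel of the battery tester has a blue pack lying in its cradle. With a fingertip roll that channel's knurled thumbwheel one click, so that it clicks into its middle notch (white line at the top), and only then press that same channel's start button fully down and let it come up again. Leave the other channel's wheel and button alone, and do not lift or shift the packs or anything else.

Things in the scene. Friction and masses are not known exactly. Their poses are not given: they have to be found in the camera images.
- tester: Fixed grey two-channel pack tester, 240 (x) x 320 (y) x 60 mm high, flat deck. Origin: centre of its underside. x points away from the robot (up to 0.25 rad askew), y left. Each half is a channel: thumbwheel (x -75, y +-45 mm), start button outside it (x -75, y +-115) and behind them a cradle (centre x 20, y +-80, rims 9 mm high). All on the deck is below 100 mm above the table.
- wheel_l_top (a point): Top of the left (tester +y) thumbwheel's rim when not pressed, 17 mm above the deck; a fixed point. Black knurled disc, radius 30, 16 mm thick, axis level along tester y, its upper part out of the deck. Sprung: pressed, it sinks up to 6 mm (2.4 N, then 1.2 N per mm more); 3 to 4 mm down (about 6 N) grips it enough to turn it with a flat fingertip drawn level along tester x.
- wheel_l (a joint): Angle of the left (tester +y) wheel, rad; grows as its top moves away from the robot (tester +x). Click notches at -0.52, 0, +0.52 (15.6 mm of rim apart); let go, it falls into the nearest; 0.06 N m takes it over the hump between. A white line across the rim is at the very top in the middle notch (0). Starts in its outer notch, about -0.52: rolled away from the robot it reaches the middle.
- start_l_top (a point): Centre of the top of the white round start button (26 mm across, in a black housing) of the left (tester +y) channel; moves down with it.
- start_l (a joint): Travel of the left (tester +y) start button in m: 0 up, 0.006 fully down (4 N); springs back.
- wheel_r_top (a point): Top of the right (tester -y) thumbwheel's rim when not pressed, 17 mm above the deck; a fixed point. Black knurled disc, radius 30, 16 mm thick, axis level along tester y, its upper part out of the deck. Sprung: pressed, it sinks up to 6 mm (2.4 N, then 1.2 N per mm more); 3 to 4 mm down (about 6 N) grips it enough to turn it with a flat fingertip drawn level along tester x.
- wheel_r (a joint): Angle of the right (tester -y) wheel, rad; grows as its top moves away from the robot (tester +x). Click notches at -0.52, 0, +0.52 (15.6 mm of rim apart); let go, it falls into the nearest; 0.06 N m takes it over the hump between. A white line across the rim is at the very top in the middle notch (0). Starts in its outer notch, about +0.52: rolled towards the robot it reaches the middle.
- start_r_top (a point): Centre of the top of the white round start button (26 mm across, in a black housing) of the right (tester -y) channel; moves down with it.
- start_r (a joint): Travel of the right (tester -y) start button in m: 0 up, 0.006 fully down (4 N); springs back.
- pack: Loose battery pack, blue with a white stripe along its top, 70 x 45 x 12 mm, 80 g, lying in one of the two cradles. Origin: centre of its underside. The channel whose cradle it lies in is the loaded one.
- blank: Loose plain grey blanking plate, 70 x 45 x 6 mm, lying in the other cradle. Origin: centre of its underside.
- jar: Bystander: small jar, 26 mm across, 38 mm high, standing on the deck between the cradles. Origin: centre of its underside.
- spare: Bystander: another battery pack (70 x 45 x 12 mm) lying on the table in front of the tester, not in a cradle. Origin: centre of its underside.
- driver: Bystander: screwdriver lying on the table to the right. Origin: its underside.
- tape: Bystander: roll of amber tape, 90 mm across, 20 mm high, lying flat on the table to the left. Origin: centre of its underside.
- bottle: Bystander: bottle, 52 mm across, 130 mm high, standing on the table to the left. Origin: centre of its underside.
- meter: Bystander: hand multimeter, 150 x 75 x 38 mm, lying on the table to the right. Origin: centre of its underside.
Mind the look-alikes: they are no part of the job. What is shaped like the pack but black or yellow is not meant.

How it is judged:
By the outcome, as a careful person would: the job done as asked, in the order asked, and still so for the second after the job is handed in, with the robot touching nothing.
It also fails if it takes over 32 s, if anything falls off the work surface, if the arm or the gripper's body presses on something with over 40 N, if the wrist force passes 120 N, or if a joint passes its speed limit or range.

ROBOT

A 6-joint arm with a two-finger parallel gripper is mounted at the origin on the work surface. World frame = base frame: x ahead of the robot, y to its left, z up, the work surface at z = 0. Lengths are in mm, angles in rad, forces in N, time in s.
With the tool pointing down it reaches from about 275 to 750 mm from the base axis. Payload 10.2 kg.
Tool frame: the origin (TCP) lies midway between the tips of the shut fingers; the grasp point (between the pads) lies 19 mm behind it; z points along the fingers, y is the line along which they close (so a half turn about z gives the same grasp; the last joint's range is limited). The gripper opens to 85 mm and grips with 20 to 120 N. Pads are 22 mm wide; open, the fingers measure 114 mm over their backs; the gripper's body (76 mm by 85 mm) begins 54 mm behind the grasp point. The pads swing forward as they close: fully open they stand 13 mm farther back than shut.
Start: joints at [0.935, 0.313, 1.498, -0, 1.331, -0.223], TCP at [210.63, 480.901, 231.294] pointing down, gripper open.
Joint ranges: [-2.94, 2.94], [-0.97, 2.17], [0.19, 2.56], [-1.23, 4.37], [0.02, 3.11], [-2.88, 2.88]. Speed limits (rad/s): [2.39, 2.39, 3.01, 3.14, 3.14, 3.14].

INTERFACE

Orientations are given as a unit quaternion [w, x, y, z].
In Python, from rig import ctrl gives the robot as it stands.
- The arm moves only by the tool send_rows, never from a script. Its argument "targets" is a list of rows, each an object with "offset": the shift along the world's x, y, z in cm, a list of three; "spin": the turn about the world's z in rad. A call has 1 to 8 rows; each row is the pose to reach, as a shift and turn from the pose commanded when the call began; what a row does not reach only later rows make up. A row lasts 1/12 s, in which the tool goes at most 41.7 mm and 7.16 degrees, less where a joint would pass 70% of its speed; a pose out of reach is approached as far as the arm can. A call with a gripper value outside its range is refused whole. "grip" is the opening, from 0 (shut) to 1 (fully open), set as the call begins (left out, the last holds). The fingers move at their own pace and stop on an object; "squeeze" is the grip in N (left out, the last holds). Time passes only in rows, so rows that repeat a pose let the fingers close. It gives the time, the measured TCP pose, the force, the opening and the grip force at its end, in the units of the state.
- ctrl.sense(): the state, without advancing time (a new reading comes with each control period).
- ctrl.capture(name): name is "scene" or "top" or "wrist"; returns (picture, depth): 480x640x3 uint8, red, green, blue; 480x640 float32, mm along the optical axis (not along the pixel's ray), 0 where there is no reading.
- ctrl.calibration(name): a dict with "fx", "fy", "cx", "cy" (pixels), "view" (4x4, takes a point from world to camera coordinates); the wrist camera has in their place "mount" (4x4, takes a point from camera to tool coordinates, whose origin is the TCP and whose axes are the flange's). Camera axes: x right, y down, z forward; pixel columns grow to the right and rows downward; lengths in mm; the calibration is good to about 2 mm. A picture is of the moment at which its call begins: read the wrist's pose just before it. calibration takes no time and is no camera call.
- ctrl.finish_job(): hands the job in; it is judged then, once.
Trained networks look in the newest picture that a camera, given by its name, has taken for a name from the list of things; names that differ only in an ending like _2 or _b are one class to them, and where a whole thing is asked for, a point or a joint stands for the part that bears it (a point fixed in the world has none). Each returns a list of dicts, best first, with "conf" (0 to 1); they miss things now and then, are a little off and sometimes report something else, mostly with a low value. They report only what shows in the picture. A call takes as long as a camera call. They do not tell look-alikes from the thing itself.
- ctrl.search_frame(camera, query): "box" ([left, top, right, bottom] in pixels, round what is visible of it).
- ctrl.place_of(camera, query): "uv" ([column, row] in pixels: a listed point, or the origin of a listed thing).
The state is a dict: "time_s": time; "joints": joint angles; "dq": joint speeds; "tau": joint torques, N m; "eef_pos": TCP position; "ee_rot": TCP orientation; "force": force on the tool from outside, world axes, zero at the start; "wrist_torque": the same for the moment, N m; "grip_width": opening from 0.0 (shut) to 1.0 (fully open); "grip_force": force on a finger pad.
Only numpy, scipy, OpenCV 4.12 (cv2) and the standard library are available. Lean on these libraries where they do the work, as an engineer would, in place of code of your own. Each camera call takes 0.05 s, during which the arm holds its last target. There are 200 camera calls.

## Working session

There is one attempt and no reset: what is moved stays moved. The work goes in short steps, Python scripts to look and compute and a tool call to move; the robot and the scene stay as the last step left them, time stands still between calls to the robot, and variables do not carry over. Pictures are saved under pics/ and viewed, at most 10 in all, crops included, and the job is handed in when it is done.

Besides the shell and the picture viewer there is one more tool, called after "Request:" by a JSON object that holds its "name" and its "arguments", one argument or row to a line. send_rows: Moves the arm, as the interface text tells. Its arguments: {"type":"object","properties":{"targets":{"type":"array"},"grip":{"type":"number"},"squeeze":{"type":"number"}},"required":["targets"]}

```bash
mkdir -p pics; cat > h.py <<'E'
import numpy as np, cv2
from rig import ctrl
def w(cam,uv,depth,r=2):
    c=ctrl.calibration(cam);u,v=uv;ui,vi=int(round(u)),int(round(v))
    p=depth[max(0,vi-r):vi+r+1,max(0,ui-r):ui+r+1];p=p[p>0];z=np.median(p)
    X=np.array([(u-c['cx'])/c['fx']*z,(v-c['cy'])/c['fy']*z,z,1])
    return (np.linalg.inv(np.array(c['view']))@X)[:3]
def save(n,im): cv2.imwrite('pics/'+n,im[:,:,::-1])
E
python3 - <<'E'
from h import *
s=ctrl.sense();print(s['eef_pos'],s['ee_rot'],s['force'],s['time_s'])
for cam in ('top','scene'):
    im,d=ctrl.capture(cam);save(cam+'0.png',im)
    for q in ('wheel_l_top','wheel_r_top','start_l_top','start_r_top','pack','blank','tester','jar'):
        for r in ctrl.place_of(cam,q)[:3]:
            print(cam,q,round(r['conf'],2),np.round(r['uv']),np.round(w(cam,r['uv'],d)))
E
```

```text
[210.45151926 480.69261731 230.72439869] [-2.84343819e-04  2.04935804e-01  9.78775191e-01 -6.00531208e-04] [ 0.74685269 -0.2556152   0.52424664] 0.0
top wheel_l_top 0.78 [303. 252.] [472. -23.  76.]
top wheel_r_top 0.68 [341. 255.] [ 466. -113.   76.]
top start_l_top 0.66 [275. 240.] [499.  45.  79.]
top start_r_top 0.55 [373. 263.] [ 447. -189.   80.]
top pack 0.87 [231. 191.] [638. 164.  12.]
top pack 0.71 [228. 270.] [435. 164.  12.]
top pack 0.68 [360. 224.] [ 542. -159.   75.]
top blank 0.87 [302. 210.] [576. -17.  69.]
top tester 0.6 [328. 229.] [533. -82.  59.]
top jar 0.49 [336. 215.] [ 559. -100.   96.]
scene wheel_l_top 0.71 [328. 246.] [479. -29.  78.]
scene wheel_r_top 0.73 [289. 243.] [ 468. -118.   77.]
scene wheel_r_top 0.44 [470. 231.] [344. 349.  21.]
scene start_l_top 0.44 [364. 249.] [499.  50.  82.]
scene start_r_top 0.44 [258. 238.] [ 454. -189.   83.]
scene pack 0.9 [407. 258.] [445. 167.  14.]
scene pack 0.88 [266. 269.] [ 560. -165.   77.]
scene pack 0.85 [252. 231.] [ 328. -218.   14.]
scene blank 0.79 [339. 275.] [574. -11.  71.]
scene blank 0.64 [503. 309.] [631. 334.  23.]
scene tester 0.8 [307. 290.] [611. -78.  63.]
scene jar 0.59 [301. 276.] [569. -90.  66.]
```

```bash
python3 -c "
import cv2
im=cv2.imread('pics/top0.png')[165:305,200:400];cv2.imwrite('pics/c0.png',cv2.resize(im,None,fx=4,fy=4,interpolation=2))"
```

```text
(no output)
```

View pics/c0.png

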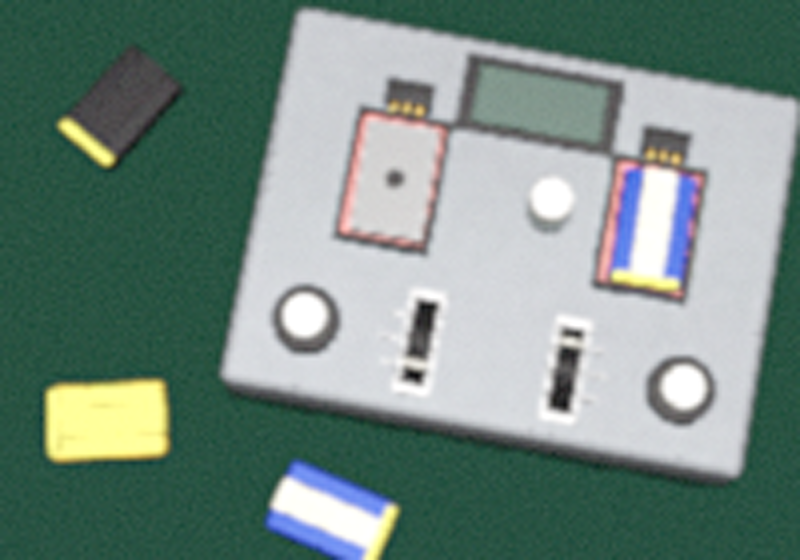

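View pics/scene0.png

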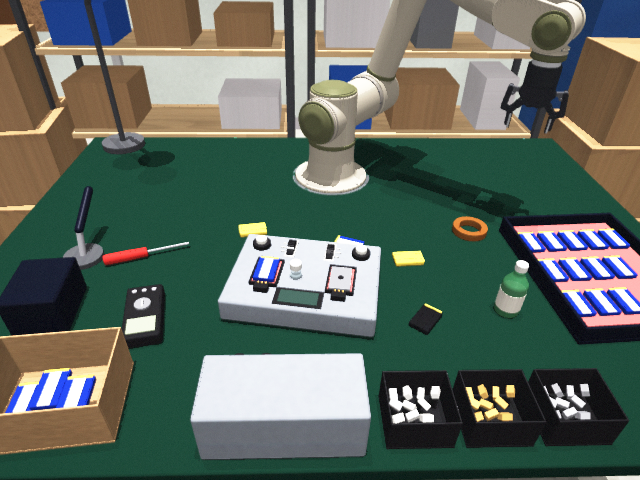

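The top view shows the blue pack in the right (tester -y) cradle, at about (364,221). The left cradle, at about (299,209), holds the grey plate. The other blue pack, at (283,293), is the spare on the table. So I need the right wheel at (341,255), whose line is on its far side and which has to roll towards the robot, and the right button at (371,262). I'll move over for a near look.

Request:
{"name": "send_rows", "arguments": {
  "targets": [
    {"offset":[24,-62,0],"spin":0.208},
    {"offset":[24,-62,0],"spin":0.208},
    {"offset":[24,-62,0],"spin":0.208},
    {"offset":[24,-62,0],"spin":0.208},
    {"offset":[24,-62,0],"spin":0.208},
    {"offset":[24,-62,0],"spin":0.208},
    {"offset":[24,-62,0],"spin":0.208},
    {"offset":[24,-62,0],"spin":0.208}
  ],
  "grip": 0
}}

```text
time_s: 1.57
eef_pos: [330.1, 171.0, 231.6]
ee_rot: [0.0, 0.102, 0.995, 0.0]
force: [1.9, 1.0, 0.1]
grip_width: -0.0
grip_force: 0.0
```

Request:
{"name": "send_rows", "arguments": {
  "targets": [
    {"offset":[12,-31,0],"spin":0},
    {"offset":[12,-31,0],"spin":0},
    {"offset":[12,-31,0],"spin":0},
    {"offset":[12,-31,0],"spin":0},
    {"offset":[12,-31,0],"spin":0},
    {"offset":[12,-31,0],"spin":0},
    {"offset":[12,-31,0],"spin":0},
    {"offset":[12,-31,0],"spin":0}
  ]
}}

```text
time_s: 2.23
eef_pos: [450.3, -139.5, 231.4]
ee_rot: [0.0, 0.103, 0.995, -0.0]
force: [0.1, -0.1, -0.4]
grip_width: 0.002
grip_force: 0.0
```

Request:
{"name": "send_rows", "arguments": {
  "targets": [
    {"offset":[0,0,0],"spin":0},
    {"offset":[0,0,0],"spin":0},
    {"offset":[0,0,0],"spin":0}
  ]
}}

```text
time_s: 2.48
eef_pos: [449.7, -136.7, 231.2]
ee_rot: [-0.0, 0.102, 0.995, 0.0]
force: [-0.4, 0.6, -0.5]
grip_width: 0.001
grip_force: 0.0
```

```bash
cat >> h.py <<'E'
from scipy.spatial.transform import Rotation as Ro
def T():
    s=ctrl.sense();q=s['ee_rot'];M=np.eye(4);M[:3,:3]=Ro.from_quat([q[1],q[2],q[3],q[0]]).as_matrix();M[:3,3]=s['eef_pos']
    return M
def ww(uv,d,M,z=None,r=2):
    c=ctrl.calibration('wrist');u,v=uv;A=M@np.array(c['mount'])
    ray=A[:3,:3]@np.array([(u-c['cx'])/c['fx'],(v-c['cy'])/c['fy'],1])
    if z is None:
        ui,vi=int(round(u)),int(round(v));p=d[max(0,vi-r):vi+r+1,max(0,ui-r):ui+r+1];k=np.median(p[p>0])
    else: k=(z-A[2,3])/ray[2]
    return A[:3,3]+k*ray
E
python3 - <<'E'
from h import *
M=T();print(M.round(3));print(ctrl.sense()['force']);print(np.round(ctrl.calibration('wrist')['mount'],2))
im,d=ctrl.capture('wrist');save('w1.png',im);np.savez('w1.npz',d=d,M=M)
for q in ('wheel_l_top','wheel_r_top','start_l_top','start_r_top','pack','jar'):
    for r in ctrl.place_of('wrist',q)[:2]:
        print(q,round(r['conf'],2),np.round(r['uv']),np.round(ww(r['uv'],d,M),1))
E
```

```text
[[-9.79000e-01  2.03000e-01 -0.00000e+00  4.49712e+02]
 [ 2.03000e-01  9.79000e-01  1.00000e-03 -1.36730e+02]
 [ 1.00000e-03  0.00000e+00 -1.00000e+00  2.31177e+02]
 [ 0.00000e+00  0.00000e+00  0.00000e+00  1.00000e+00]]
[-0.37840586  0.56761678 -0.52946656]
[[  -0.     -0.95   -0.3    76.95]
 [   1.     -0.     -0.      0.43]
 [   0.     -0.3     0.95 -141.22]
 [   0.      0.      0.      1.  ]]
wheel_l_top 0.97 [465. 233.] [480.9 -23.   75.9]
wheel_r_top 0.72 [348. 238.] [ 466.2 -115.5   75.8]
start_l_top 0.9 [553. 232.] [492.6  42.9  81. ]
start_r_top 0.81 [262. 241.] [ 452.5 -183.1   80.4]
start_r_top 0.39 [348. 235.] [ 463.1 -114.8   76. ]
pack 0.82 [195.  71.] [ 310.8 -216.7   11.3]
pack 0.76 [636. 123.] [432.8 158.6  11. ]
jar 0.78 [382. 328.] [ 552.3 -101.7   76. ]
```

View pics/w1.png

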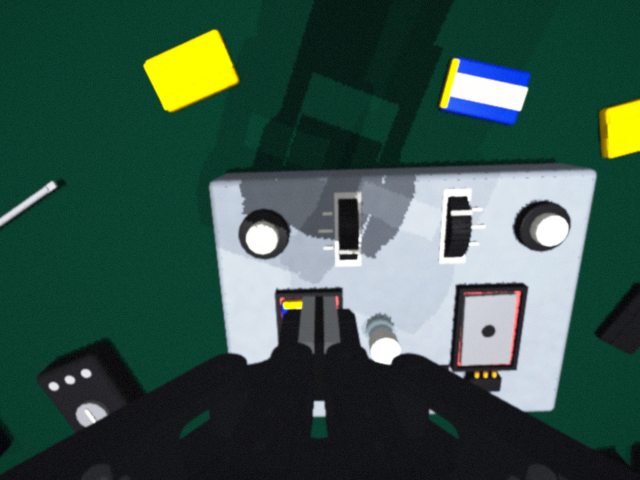

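```bash
python3 - <<'E'
from h import *
f=np.load('w1.npz');d,M=f['d'],f['M']
for n,uv,z in (('slotR',(348,229),60),('slotL',(455.5,226),60),('slotR near',(347,194),60),('slotR far',(348,265),60),('btnR',(263,239),80),('btnL',(549.5,231),80)): print(n,ww(uv,d,M,z).round(1))
E
```

```text
slotR [ 462.9 -114.    60. ]
slotL [478.9 -25.1  60. ]
slotR near [ 433.6 -109.3   60. ]
slotR far [ 494.7 -119.9   60. ]
btnR [ 451.5 -182.    80. ]
btnL [491.5  41.   80. ]
```

Request:
{"name": "send_rows", "arguments": {
  "targets": [
    {"offset":[2.1,2.2,-4],"spin":0.03},
    {"offset":[2.1,2.2,-8],"spin":0.03},
    {"offset":[2.1,2.2,-11.5],"spin":0.03},
    {"offset":[2.1,2.2,-13.5],"spin":0.03},
    {"offset":[2.1,2.2,-14.4],"spin":0.03},
    {"offset":[2.1,2.2,-14.4],"spin":0.03},
    {"offset":[2.1,2.2,-14.4],"spin":0.03}
  ]
}}

```text
time_s: 3.42
eef_pos: [471.6, -115.5, 88.4]
ee_rot: [0.001, 0.087, 0.996, -0.0]
force: [0.4, 0.5, 0.7]
grip_width: -0.002
grip_force: 0.0
```

Request:
{"name": "send_rows", "arguments": {
  "targets": [
    {"offset":[0,0,-0.6],"spin":0},
    {"offset":[0,0,-1.0],"spin":0},
    {"offset":[0,0,-1.2],"spin":0},
    {"offset":[0,0,-1.3],"spin":0},
    {"offset":[0,0,-1.3],"spin":0},
    {"offset":[0,0,-1.3],"spin":0}
  ]
}}

```text
time_s: 3.92
eef_pos: [471.4, -115.4, 74.9]
ee_rot: [0.001, 0.087, 0.996, -0.0]
force: [0.4, 0.1, 3.2]
grip_width: -0.001
grip_force: 2.1
```

Request:
{"name": "send_rows", "arguments": {
  "targets": [
    {"offset":[0,0,-0.1],"spin":0},
    {"offset":[0,0,-0.2],"spin":0},
    {"offset":[0,0,-0.2],"spin":0},
    {"offset":[0,0,-0.2],"spin":0}
  ]
}}

```text
time_s: 4.25
eef_pos: [471.4, -115.4, 72.7]
ee_rot: [0.001, 0.087, 0.996, -0.0]
force: [-0.4, 0.5, 7.4]
grip_width: -0.003
grip_force: 3.3
```

Request:
{"name": "send_rows", "arguments": {
  "targets": [
    {"offset":[-0.2,0.035,0],"spin":0},
    {"offset":[-0.4,0.07,0],"spin":0},
    {"offset":[-0.6,0.105,0],"spin":0},
    {"offset":[-0.8,0.14,0],"spin":0},
    {"offset":[-1.0,0.175,0],"spin":0},
    {"offset":[-1.2,0.21,0],"spin":0},
    {"offset":[-1.38,0.24,0],"spin":0},
    {"offset":[-1.38,0.24,0],"spin":0}
  ]
}}

```text
time_s: 4.92
eef_pos: [457.0, -112.9, 72.7]
ee_rot: [0.0, 0.087, 0.996, -0.0]
force: [-2.9, 0.8, 7.1]
grip_width: -0.003
grip_force: 3.3
```

Request:
{"name": "send_rows", "arguments": {
  "targets": [
    {"offset":[0,0,0.3],"spin":0},
    {"offset":[0,0,0.8],"spin":0},
    {"offset":[0,0,3],"spin":0},
    {"offset":[0,0,6],"spin":0},
    {"offset":[-1.2,-6.9,9],"spin":0},
    {"offset":[-1.2,-6.9,12],"spin":0},
    {"offset":[-1.2,-6.9,12],"spin":0},
    {"offset":[-1.2,-6.9,12],"spin":0}
  ]
}}

```text
time_s: 5.58
eef_pos: [445.7, -183.8, 194.7]
ee_rot: [0.002, 0.088, 0.996, -0.001]
force: [0.2, 0.4, -0.1]
grip_width: 0.002
grip_force: 0.0
```

```bash
python3 - <<'E'
from h import *
M=T();print(M.round(3)[:3,3],ctrl.sense()['force'])
im,d=ctrl.capture('wrist');save('w2.png',im)
for q in ('wheel_r_top','start_r_top'):
    for r in ctrl.place_of('wrist',q)[:2]:
        print(q,round(r['conf'],2),np.round(r['uv']),np.round(ww(r['uv'],d,M),1))
E
```

```text
[ 445.718 -183.814  194.718] [ 0.18100923  0.38425769 -0.07674238]
wheel_r_top 0.76 [420. 240.] [ 460.9 -114.    75.3]
start_r_top 0.61 [324. 245.] [ 451.4 -181.2   80.5]
start_r_top 0.24 [  5. 230.] [ 411.6 -466.5    1.3]
```

View pics/w2.png

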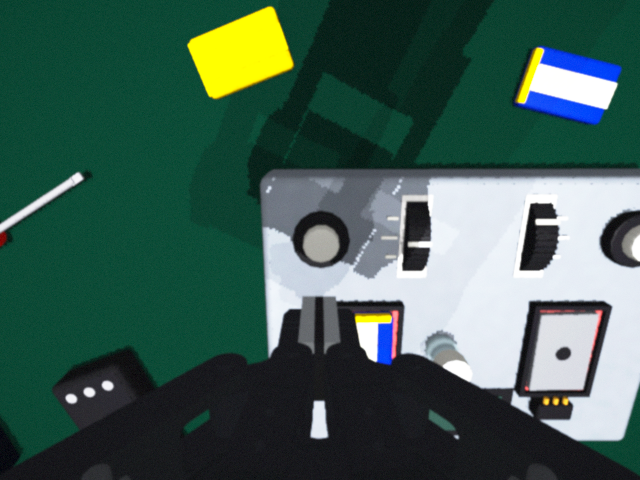

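```bash
python3 - <<'E'
from h import *
M=T()
for n,uv,z in (('line',(418,244),77),('slot near',(414,197),60),('far',(414,276),60),('btn',(321,243),80)): print(n,ww(uv,None,M,z).round(1))
E
```

```text
line [ 460.2 -112.8   77. ]
slot near [ 430.6 -108.5   60. ]
far [ 491.3 -114.8   60. ]
btn [ 446.8 -179.1   80. ]
```

The white line is at (418,244), which works out to the slot's centre, so the wheel is in its middle notch. Next is the right button at (321,243).

Request:
{"name": "send_rows", "arguments": {
  "targets": [
    {"offset":[0.6,0.1,-4],"spin":0},
    {"offset":[0.6,0.1,-7.5],"spin":0},
    {"offset":[0.6,0.1,-9.7],"spin":0},
    {"offset":[0.6,0.1,-10.4],"spin":0},
    {"offset":[0.6,0.1,-10.4],"spin":0},
    {"offset":[0.6,0.1,-10.4],"spin":0}
  ]
}}

```text
time_s: 6.23
eef_pos: [451.5, -180.5, 88.7]
ee_rot: [-0.0, 0.087, 0.996, 0.0]
force: [0.1, 0.1, -0.1]
grip_width: 0.001
grip_force: 0.0
```

Request:
{"name": "send_rows", "arguments": {
  "targets": [
    {"offset":[0,0,-0.5],"spin":0},
    {"offset":[0,0,-0.9],"spin":0},
    {"offset":[0,0,-1.1],"spin":0},
    {"offset":[0,0,-1.25],"spin":0},
    {"offset":[0,0,-1.25],"spin":0},
    {"offset":[0,0,-1.25],"spin":0}
  ]
}}

```text
time_s: 6.73
eef_pos: [451.7, -181.1, 76.4]
ee_rot: [0.001, 0.087, 0.996, -0.0]
force: [2.3, 0.8, 4.0]
grip_width: 0.003
grip_force: 1.8
```

Request:
{"name": "send_rows", "arguments": {
  "targets": [
    {"offset":[0,0,-0.1],"spin":0},
    {"offset":[0,0,-0.2],"spin":0},
    {"offset":[0,0,-0.3],"spin":0},
    {"offset":[0,0,-0.3],"spin":0},
    {"offset":[0,0,-0.3],"spin":0}
  ]
}}

```text
time_s: 7.15
eef_pos: [451.9, -181.2, 75.5]
ee_rot: [0.001, 0.087, 0.996, -0.001]
force: [-4.8, 4.1, 31.2]
grip_width: 0.0
grip_force: 15.5
```

The force rose sharply to 31 N about 6 mm below the measured top, so the button is at its stop. I'll lift off.

Request:
{"name": "send_rows", "arguments": {
  "targets": [
    {"offset":[0,0,0.4],"spin":0},
    {"offset":[0,0,1.2],"spin":0},
    {"offset":[0,0,4],"spin":0},
    {"offset":[0,0,8],"spin":0},
    {"offset":[0,0,12],"spin":0},
    {"offset":[0,0,14],"spin":0},
    {"offset":[0,0,14],"spin":0},
    {"offset":[0,0,14],"spin":0}
  ]
}}

```text
time_s: 7.82
eef_pos: [450.9, -180.7, 213.1]
ee_rot: [0.0, 0.087, 0.996, -0.0]
force: [-0.2, -0.1, -0.5]
grip_width: -0.005
grip_force: 0.0
```

```bash
python3 - <<'E'
from h import *
M=T();s=ctrl.sense();print(s['eef_pos'],s['force'])
im,d=ctrl.capture('wrist');save('w3.png',im)
for r in ctrl.place_of('wrist','start_r_top')[:1]:print(r,ww(r['uv'],d,M))
c=im[160:420,200:640];save('w3c.png',cv2.resize(c,None,fx=1.8,fy=1.8,interpolation=2))
E
```

```text
[ 450.91414877 -180.70534601  213.10256026] [-0.19686404 -0.1237026  -0.45322097]
{'uv': [315.5, 234.7], 'conf': 0.66} [ 452.75077639 -183.18760239   80.49306762]
```

View pics/w3c.png

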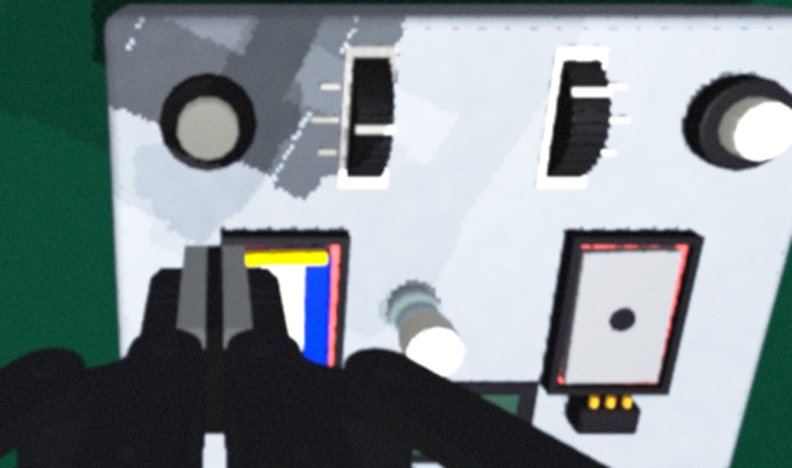

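The right wheel's line (crop (375,128)) is still at its middle mark and the button (208,128) is back up at 80.5 mm. The left wheel and button, jar and packs haven't moved. One check is left: that the housing didn't stop the press.

```bash
python3 - <<'E'
from h import *
f=np.load('w1.npz');d,M=f['d'],f['M']
for u,v in ((549,229),(522,228),(526,215),(263,239),(244,233),(248,222),(265,214),(283,228),(284,240)): print((u,v),ww((u,v),d,M,r=1).round(1))
E
```

```text
(549, 229) [489.2  39.9  81.4]
(522, 228) [488.   24.3  70.9]
(526, 215) [478.   28.4  70.1]
(263, 239) [ 451.4 -181.9   80.4]
(244, 233) [ 446.  -197.9   70.2]
(248, 222) [ 437.7 -192.3   70.4]
(265, 214) [ 434.  -177.1   70.7]
(283, 228) [ 448.3 -165.7   70.4]
(284, 240) [ 458.2 -167.2   71.4]
```

```bash
python3 -c "
from rig import ctrl
print(ctrl.finish_job())"
```

```text
the job is handed in; nothing more can be done
None
```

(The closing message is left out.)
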